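# Set the comb binder's opener to its middle stop

## Task

The comb opener of the binding machine was left on its large stop. Press the red release paddle with a fingertip until the opener has sprung all the way home, then push its blue bar away from the operator with the fingertips, past the middle stop but not as far as the large one, and let go, so that it springs back and stays latched on the middle stop. Do not force the machine, and leave everything else on and around it where it is.

Things in the scene. Friction and masses are not known exactly. Their poses are not given: they have to be found in the camera images.
- binder: grey comb binding machine, fixed; origin on the table under the centre of its 300 (x) by 400 mm (y) base. x points from its front edge to its back (away from the operator), y to the operator's left, z up. Flat deck 60 mm over the table from x = -150 mm to the punch head (x = +62 mm on, 122 mm tall; handle behind it 185 mm). Comb fingers at x = -21 mm reach 77 mm, the opener's moving hooks 78 mm.
- opener (a joint): comb opener slide, m: 0 home, 0.024 latched on middle stop, 0.050 on large stop, 0.055 end. Grows as the blue bar goes along machine +x. A damped spring pulls it home (4 to 7 N); riding over a tooth takes up to 14 N. One-way: let go short of 0.024 it runs home, from 0.0255 to 0.048 it returns to 0.024, from 0.0515 to 0.050. Latched, only the paddle frees it; paddle held, it is home in 0.5 s.
- bar_face (a point): centre of the front face of the opener's blue push bar, moving with it. Upright face looking to machine -x, 110 mm wide (y), 61 to 86 mm over the table; this point 73.5 mm. Bar 6 mm thick at the top, 20 mm at its foot. At home it is at machine x = -105 mm, y = 0, with 45 mm of free deck in front. The red pointer at its right end passes 3 deck rings: small (home), medium (middle), large stop.
- paddle_top (a point): centre of the top of the red release paddle, 36 (x) by 32 mm (y), 86 mm over the table, at machine x = -117 mm, y = +120 mm (left of the blue bar). Nothing stands over it, before it or within 40 mm to its sides; the catch's dark steel cheeks, 84 mm high, begin 14 mm behind its back edge.
- release (a joint): angle of the release rocker, rad: 0 = up (its spring holds it there), 0.26 = fully down. Pressing the paddle down frees the slide from about 0.14 on (paddle centre 6 mm lower); fully down is 11 mm lower, a hard stop. About 5 N frees a latched slide, 3.5 N holds it down. If let up too early the slide may catch on the middle stop: press again.
- glue: bystander: white glue bottle with a yellow label, 52 mm across, 150 mm tall, upright, origin under its centre
- pencil_cup: bystander: blue ceramic cup of pencils, 78 mm across, cup 100 mm tall, pencils to about 190 mm, origin under its centre
- tape: bystander: roll of tan tape lying flat, 76 mm across, 24 mm tall, origin under its centre
- scissors: bystander: scissors with black loops lying flat, 165 mm long along their x axis, 9 mm tall, origin under the middle
- stapler: bystander: orange and black stapler, 145 mm long along its x axis, 66 mm tall, origin under its centre
- comb: bystander: black plastic binding comb lying flat, 297 mm long along its y axis, 12 mm tall, origin under its centre
- clip: bystander: black bulldog clip, 32 mm wide, 14 mm tall, lying on the machine's deck to the right of the blue bar, origin under its centre

How it is judged (in metres and radians):
On the way, in this order (a step that is already met when the one before it is completed fails the run):
1. the opener is released from the large stop and springs home (within 3 mm) (value of joint opener between -0.003 and 0.003 m), for 0.2 s.
2. the opener is pushed past its middle stop by the fingers (value of joint opener above 0.0245 m and contact force between the fingers and binder above 0.5 N), for 0.1 s.
At the end, for the whole second after the job is handed in: The opener has been home, has been pushed past its middle stop, and now rests latched on it (joint between 0.022 and 0.026 m, still), with the release paddle up (below 0.04 rad), the robot clear, and no bystander moved by more than 20 mm (value of joint opener between 0.022 and 0.026 m and velocity of joint opener between -0.01 and 0.01 m/s and value of joint release below 0.04 rad); the robot touches nothing.
It fails at once if a bystander is lifted or moved by more than 20 mm (distance of any of glue, pencil_cup, tape, scissors, stapler, comb, clip from where it was at the start of the episode above 0.02 m).
It fails at once if the machine is forced: more than 45 N between the fingers and the machine (contact force between the fingers and binder above 45 N).
It also fails if it takes over 38 s, if anything falls off the work surface, if the arm or the gripper's body presses on something with over 40 N, if the wrist force passes 120 N, or if a joint passes its speed limit or range.

## Robot

A 7-joint arm with a two-finger parallel gripper is mounted at the origin on the work surface. World frame = base frame: x ahead of the robot, y to its left, z up, the work surface at z = 0. Lengths are in mm, angles in rad, forces in N, time in s.
With the tool pointing down it reaches from about 425 to 800 mm from the base axis. Payload 8.3 kg.
Tool frame: the origin (TCP) lies on the centre line of the jaws, within the pads' length; the fingertips stand 11 mm ahead of it and the grasp point (between the pads) lies 8 mm behind it; z points along the fingers, y is the line along which they close (so a half turn about z gives the same grasp; the last joint's range is limited). The gripper opens to 85 mm and grips with 20 to 120 N. Pads are 22 mm wide; open, the fingers measure 114 mm over their backs; the gripper's body (76 mm by 85 mm) begins 54 mm behind the grasp point. The pads swing forward as they close: fully open they stand 13 mm farther back than shut.
Start: joints at [-1.304, 0.383, 0.016, 1.37, -0.006, 1.388, -0.046], TCP at [202.357, 591.317, 242.279] pointing down, gripper open.
Joint ranges: [-2.95, 2.95], [-0.25, 2.06], [-1.52, 1.56], [0.18, 2.33], [-1.44, 4.58], [0.02, 2.06], [-3.01, 3.01]. Speed limits (rad/s): [2.39, 2.39, 3.01, 3.01, 3.14, 3.14, 3.14].

## Interface

Orientations are given as a unit quaternion [x, y, z, w].
In Python, from bench import env gives the robot as it stands.
- The arm moves only by the tool drive_tool, never from a script. Its argument "deltas" is a list of rows, each a list of 4 numbers: the shift along the tool's x, y, z in cm, then the turn about the tool's z in rad. A call has 1 to 12 rows; each row is the pose to reach, as a shift and turn from the pose commanded when the call began, along the tool's axes at that moment; what a row does not reach only later rows make up. A row lasts 1/8 s, in which the tool goes at most 62.5 mm and 10.7 degrees, less where a joint would pass 70% of its speed; a pose out of reach is approached as far as the arm can. A call with a gripper value outside its range is refused whole. "grip" is the closure, from -1 (fully open) to 1 (shut), set as the call begins (left out, the last holds). The fingers move at their own pace and stop on an object; "newtons" is the grip in N (left out, the last holds). Time passes only in rows, so rows that repeat a pose let the fingers close. It gives the time, the measured TCP pose, the force, the opening and the grip force at its end, in the units of the state.
- env.get_obs(): the state, without advancing time (a new reading comes with each control period).
- env.grab_frame(name): name is "side" or "top" or "wrist"; returns the picture (400x640x3 uint8, red, green, blue); there is no depth.
- env.get_calibration(name): a dict with "fx", "fy", "cx", "cy" (pixels), "D" ([k1, k2, p1, p2, k3] as OpenCV has them; the pictures are not rectified), "xyz" and "rotation" of the camera in the world. Camera axes: x right, y down, z forward; pixel columns grow to the right and rows downward; lengths in mm; the calibration is good to about 2 mm. A picture is of the moment at which its call begins: read the wrist's pose just before it. get_calibration takes no time and is no camera call; for the wrist camera it gives the pose at the moment of the call.
- env.sign_off(): hands the job in; it is judged then, once.
The state is a dict: "clock": time; "qpos": joint angles; "dq": joint speeds; "joint_efforts": joint torques, N m; "position": TCP position; "eef_rot": TCP orientation; "wrist_force": force on the tool from outside, world axes, zero at the start; "ft_torque": the same for the moment, N m; "opening": finger opening in mm; "finger_force": force on a finger pad.
Only numpy, scipy, OpenCV 4.12 (cv2) and the standard library are available. Lean on these libraries where they do the work, as an engineer would, in place of code of your own. Each camera call takes 0.05 s, during which the arm holds its last target. There are 200 camera calls.

## Working session

There is one attempt and no reset: what is moved stays moved. The work goes in short steps, Python scripts to look and compute and a tool call to move; the robot and the scene stay as the last step left them, time stands still between calls to the robot, and variables do not carry over. Pictures are saved under pics/ and viewed, at most 10 in all, crops included, and the job is handed in when it is done.

Besides the shell and the picture viewer there is one more tool, called after "Emit:" as a command line: name --pt "numbers of a row" for each row, then --argument value for the rest. drive_tool: Moves the arm, as the interface text tells. Its arguments: {"type":"object","properties":{"deltas":{"type":"array","items":{"type":"array","items":{"type":"number"}}},"grip":{"type":"number"},"newtons":{"type":"number"}},"required":["deltas"]}

```bash
mkdir -p pics
python3 - <<'E'
from bench import env
import cv2,numpy as np
o=env.get_obs();print(o['clock'],o['position'],o['eef_rot'],o['opening'])
for n in('top','side'):
    f=env.grab_frame(n);cv2.imwrite(f'pics/{n}0.png',f[:,:,::-1])
    c=env.get_calibration(n);print(n,c)
E
```

```text
0.0 [202.20190578 590.86527272 241.26673606] [ 1.64105945e-01  9.86442222e-01 -9.81074987e-04 -1.39582024e-04] 85.45601023795278
top {'fx': 501.3687034410151, 'fy': 501.3687034410151, 'cx': 320.7300984529888, 'cy': 199.6985353694917, 'D': array([0.04695718, 0.        , 0.        , 0.        , 0.        ]), 'xyz': array([ 360.99902507,   -5.90602408, 1429.24797888]), 'rotation': array([ 0.71510517, -0.6974561 ,  0.02993291, -0.03582744])}
side {'fx': 505.09666177720806, 'fy': 505.09666177720806, 'cx': 325.398858704842, 'cy': 198.36242607769037, 'D': array([0.01386032, 0.        , 0.        , 0.        , 0.        ]), 'xyz': array([ -232.73439129, -1309.87703675,  1047.01926998]), 'rotation': array([ 0.84996872, -0.22543727,  0.10977483, -0.46333648])}
```

View pics/top0.png

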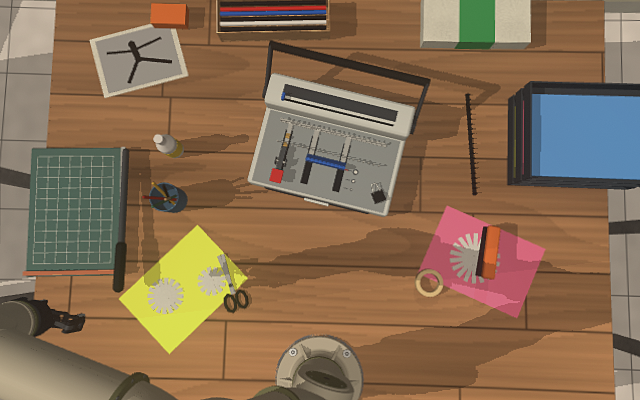

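View pics/side0.png

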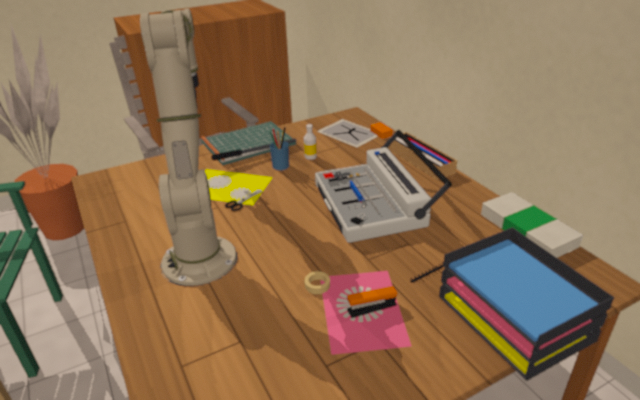

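The top view shows the red paddle near (276,175), the blue bar near (327,162) and the clip at (378,192). The front edge runs from (248,182) to (387,215). Next I'll cast rays through these.

```bash
cat > h.py <<'E'
from bench import env
import cv2,numpy as np
from scipy.spatial.transform import Rotation as R
def ray(c,uv,z):
    K=np.array([[c['fx'],0,c['cx']],[0,c['fy'],c['cy']],[0,0,1]])
    p=cv2.undistortPoints(np.array(uv,float).reshape(-1,1,2),K,np.array(c['D'])).reshape(-1,2)
    r=c['rotation'];M=R.from_quat(r).as_matrix() if np.size(r)==4 else np.array(r)
    d=np.c_[p,np.ones(len(p))]@M.T
    return c['xyz']+d*((z-c['xyz'][2])/d[:,2])[:,None]
def masks(f):
    h=cv2.cvtColor(f,cv2.COLOR_RGB2HSV)
    red=(((h[...,0]<6)|(h[...,0]>174))&(h[...,1]>170)&(h[...,2]>100)).astype(np.uint8)
    blue=((h[...,0]>105)&(h[...,0]<125)&(h[...,1]>130)&(h[...,2]>70)).astype(np.uint8)
    return red,blue
def blobs(m,x0,x1,y0,y1,mn=8):
    n,l,s,c=cv2.connectedComponentsWithStats(m)
    return [(s[i].tolist(),c[i],np.argwhere(l==i)[:,::-1]) for i in range(1,n) if s[i,4]>=mn and x0<c[i][0]<x1 and y0<c[i][1]<y1]
E
python3 - <<'E'
from h import *
f=cv2.imread('pics/top0.png')[:,:,::-1].copy();c=env.get_calibration('top')
r,b=masks(f)
for nm,m in(('red',r),('blue',b)):
    for s,ce,p in blobs(m,240,420,110,220):
        (x,y),wh,a=cv2.minAreaRect(p.astype(np.float32))
        print(nm,s,ce,ray(c,[ce],86)[0].round(1),wh,a)
# blue bar line
s,ce,p=max(blobs(b,290,360,130,190),key=lambda t:t[0][4])
w=ray(c,p,86)[:,:2];u=np.linalg.svd(w-w.mean(0))[2][0];print('bar dir',u,np.degrees(np.arctan2(-u[0]*np.sign(-u[1])*-1,abs(u[1]))))
q=ray(c,[[248,182],[387,215],[404,143]],60);print(q.round(1))
cv2.imwrite('pics/topc.png',cv2.resize(f[110:225,235:420],None,fx=4.2,fy=4.2,interpolation=cv2.INTER_CUBIC)[:,:,::-1])
E
```

```text
red [270, 169, 13, 14, 145] [276.16551724 175.24827586] [549.6 129.   86. ] (11.156637191772461, 12.854386329650879) 14.03624439239502
blue [306, 157, 39, 13, 150] [325.28       162.97333333] [586.4  -2.9  86. ] (39.290767669677734, 3.6380343437194824) 14.03624439239502
bar dir [0.22016705 0.97546218] -12.718844913761272
[[ 532.6  208.5   60. ]
 [ 451.1 -174.8   60. ]
 [ 651.6 -218.9   60. ]]
```

View pics/topc.png

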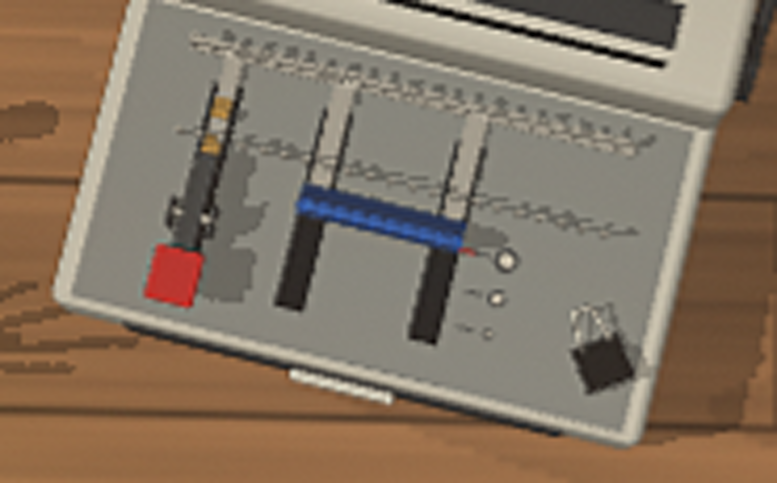

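The machine origin is about (637.6, -13.5) with yaw about -12.4°, and the paddle, bar and front edge all agree on it. I'll go above the paddle at (549.6, 129) with the fingers shut.

Emit:
drive_tool --pt "-4 -2.7 0 0" --pt "-9 -6.1 0 -0.03" --pt "-14 -9.5 0 -0.06" --pt "-19 -12.9 0 -0.09" --pt "-24 -16.3 0 -0.11" --pt "-29 -19.7 0 -0.11" --pt "-34 -23 0 -0.11" --pt "-39 -26.4 0 -0.11" --pt "-44 -29.8 0 -0.11" --pt "-47.8 -32.4 0 -0.11" --pt "-47.8 -32.4 4 -0.11" --pt "-47.8 -32.4 9 -0.11" --grip 1 --newtons 20

```text
clock: 1.6
position: [550.6, 129.3, 151.8]
eef_rot: [0.11, 0.994, 0.0, 0.001]
wrist_force: [0.8, 0.5, -0.7]
opening: 0.3
finger_force: 0.0
```

Run:
```python
from h import *
o=env.get_obs();print(o['clock'],o['position'],o['eef_rot'],o['opening'],o['wrist_force'])
c=env.get_calibration('wrist');f=env.grab_frame('wrist');cv2.imwrite('pics/w1.png',f[:,:,::-1])
r,b=masks(f)
for nm,m in(('red',r),('blue',b)):
    for s,ce,p in blobs(m,0,640,0,400,100): print(nm,s,ce,ray(c,[ce],86)[0].round(1))
M=R.from_quat(o['eef_rot']).as_matrix();print(M.round(3))
```

```text
1.6 [550.63036458 129.32046248 151.83038569] [1.10469941e-01 9.93878888e-01 4.37637249e-04 9.78303071e-04] 0.27862320342487334 [ 0.83804412  0.4601384  -0.69471853]
red [292, 194, 44, 46, 1839] [313.35345296 215.20663404] [548.9 128.9  86. ]
blue [103, 274, 137, 24, 2349] [164.32694764 285.27203065] [581.2  -1.9  86. ]
[[-0.976  0.22   0.002]
 [ 0.22   0.976  0.001]
 [-0.002  0.001 -1.   ]]
```

View pics/w1.png

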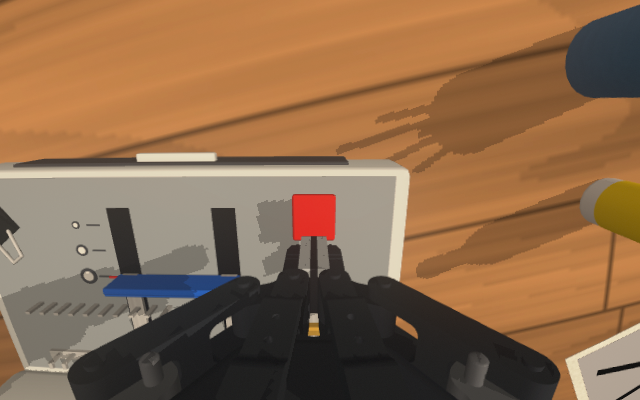

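The wrist view shows the paddle (313,215) right under the closed fingertips, and the ray gives (549, 129), which matches. Now I'll press.

Emit:
drive_tool --pt "0.1 0 3 0" --pt "0.1 0 4.6 0" --pt "0.1 0 5.3 0" --pt "0.1 0 5.6 0" --pt "0.1 0 5.8 0" --pt "0.1 0 6.0 0" --pt "0.1 0 6.1 0" --pt "0.1 0 6.2 0" --pt "0.1 0 6.2 0"

```text
clock: 2.78
position: [549.1, 130.5, 90.6]
eef_rot: [0.11, 0.994, 0.0, 0.0]
wrist_force: [0.3, 0.8, 3.1]
opening: -0.1
finger_force: 1.5
```

Emit:
drive_tool --pt "0 0 0.1 0" --pt "0 0 0.2 0" --pt "0 0 0.25 0" --pt "0 0 0.25 0" --pt "0 0 0.25 0" --pt "0 0 0.25 0" --pt "0 0 0.25 0" --pt "0 0 0.25 0"

```text
clock: 3.78
position: [548.8, 130.2, 87.8]
eef_rot: [0.11, 0.994, -0.0, 0.0]
wrist_force: [0.8, 1.3, 3.5]
opening: -0.3
finger_force: 1.6
```

Run:
```python
from h import *
o=env.get_obs();print(o['clock'],o['position'],o['wrist_force'])
c=env.get_calibration('wrist');f=env.grab_frame('wrist')
t=env.grab_frame('top');ct=env.get_calibration('top')
cv2.imwrite('pics/w2.png',np.vstack([f,t])[:,:,::-1][:,:]) 
cv2.imwrite('pics/w2.png',f[:,:,::-1]);cv2.imwrite('pics/t2.png',t[:,:,::-1])
r,b=masks(f);rt,bt=masks(t)
for n,m,cc,lim in(('w',b,c,(0,640,0,400)),('t',bt,ct,(240,420,110,220))):
    for s,ce,p in blobs(m,*lim,20): print(n,s,ce,ray(cc,[ce],86)[0].round(1))
```

```text
3.775 [548.7548307  130.18933408  87.81320485] [0.82529438 1.34059056 3.50942039]
w [9, 261, 202, 34, 5732] [114.48028611 277.59630147] [536.5  20.3  86. ]
t [302, 175, 39, 12, 131] [322.27480916 180.77099237] [537.6   4.   86. ]
```

The bar moved 49 mm to home. Next I'll lift off and go in front of the bar.

Emit:
drive_tool --pt "0 0 -1.5 0" --pt "0 0 -4.5 0" --pt "0.4 -4 -5 0" --pt "0.9 -8 -5 0" --pt "1.3 -12.1 -5 0" --pt "1.3 -12.1 -4 0" --pt "1.3 -12.1 -1.5 0" --pt "1.3 -12.1 0.4 0" --pt "1.3 -12.1 0.9 0" --pt "1.3 -12.1 0.9 0"

```text
clock: 5.12
position: [509.6, 15.2, 78.9]
eef_rot: [0.109, 0.994, -0.0, -0.0]
wrist_force: [-0.9, 0.4, 0.3]
opening: -0.1
finger_force: 0.0
```

Run:
```python
from h import *
o=env.get_obs();print(o['clock'],o['position'],o['wrist_force'])
c=env.get_calibration('wrist');f=env.grab_frame('wrist')
cv2.imwrite('pics/w3.png',f[:,:,::-1])
r,b=masks(f)
for s,ce,p in blobs(b,0,640,0,400,100): print(s,ce,ray(c,[ce],86)[0].round(1))
```

```text
5.125 [509.58730251  15.18678791  78.87195723] [-0.85426448  0.42521057  0.33527697]
[309, 313, 10, 14, 130] [313.5        319.84615385] [539.5   7.6  86. ]
[395, 316, 17, 11, 101] [400.9009901 322.       ] [551.3  52.6  86. ]
```

View pics/w3.png

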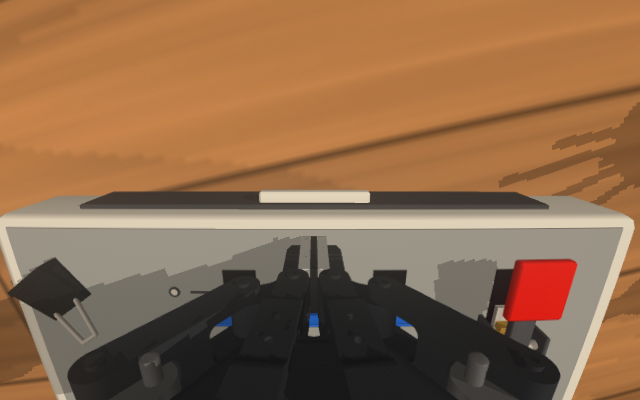

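The view shows the closed fingers in front of the bar, centred between the slots, with the clip (50,285) clear. I'll push part of the way first.

Emit:
drive_tool --pt "-0.8 0 0 0" --pt "-1.2 0 0 0" --pt "-1.5 0 0 0" --pt "-1.8 0 0 0" --pt "-2.2 0 0 0" --pt "-2.6 0 0 0" --pt "-3 0 0 0" --pt "-3 0 0 0"

```text
clock: 6.18
position: [538.3, 8.5, 78.5]
eef_rot: [0.11, 0.994, -0.0, -0.001]
wrist_force: [-5.1, 1.2, 2.7]
opening: -0.1
finger_force: 2.3
```

Run:
```python
from h import *
o=env.get_obs();print(o['clock'],o['position'],o['wrist_force'])
ct=env.get_calibration('top');t=env.grab_frame('top')
for s,ce,p in blobs(masks(t)[1],240,420,110,220,10): print(s,ce,ray(ct,[ce],86)[0].round(1))
```

```text
6.175 [538.3386007    8.54139726  78.51051822] [-5.05166354  1.16162767  2.65549843]
```

In contact at about 5 N, with the slide at about 14 mm. I'll continue to about 36 mm and hold.

Emit:
drive_tool --pt "-0.4 0 0 0" --pt "-0.8 0 0 0" --pt "-1.2 0 0 0" --pt "-1.6 0 0 0" --pt "-2.0 0 0 0" --pt "-2.2 0 0 0" --pt "-2.2 0 0 0" --pt "-2.2 0 0 0"

```text
clock: 7.22
position: [559.5, 3.8, 78.4]
eef_rot: [0.11, 0.994, -0.0, -0.001]
wrist_force: [-5.7, 0.8, 2.6]
opening: 0.2
finger_force: 3.0
```

Run:
```python
from h import *
o=env.get_obs();p=o['position']-[637.6,-13.5,0];print(o['clock'],p@[.977,-.215,0]+116-11+11-11+0,o['wrist_force'])
print('slide~',p@[.977,-.215,0]+116)
t=env.grab_frame('side');cv2.imwrite('pics/s4.png',cv2.resize(t[140:250,300:440],None,fx=5,fy=5)[:,:,::-1])
```

```text
7.225 25.007540346802827 [-5.69682325  0.84216011  2.56182371]
slide~ 36.00754034680283
```

View pics/s4.png

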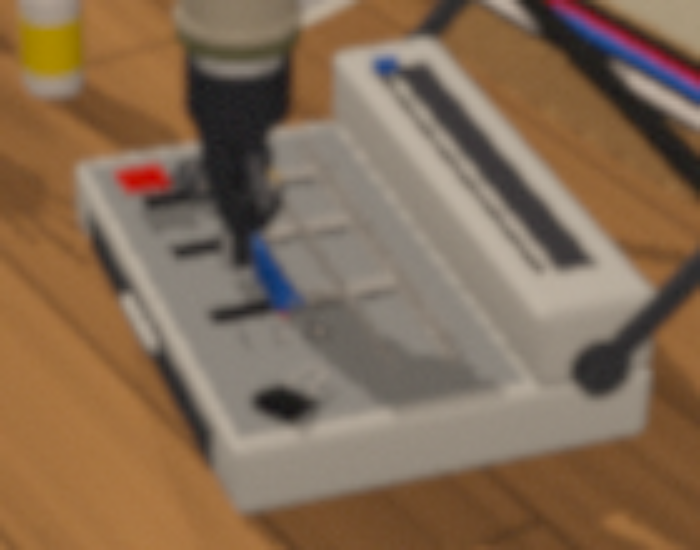

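The bar's pointer sits between the medium and large rings, so the slide is at about 36 mm. Now I'll back off and lift clear.

Emit:
drive_tool --pt "0.5 0 0 0" --pt "1.2 0 0 0" --pt "2.2 0 0 0" --pt "3.4 0 0 0" --pt "3.6 0 -2 0" --pt "5 0 -7 0" --pt "9 0 -12 0" --pt "11 0 -15 0" --pt "11 0 -15 0" --pt "11 0 -15 0"

```text
clock: 8.52
position: [452.8, 27.6, 228.5]
eef_rot: [0.11, 0.994, 0.0, 0.0]
wrist_force: [-0.6, 0.0, 0.0]
opening: 0.1
finger_force: 0.0
```

Run:
```python
from h import *
o=env.get_obs();print(o['clock'],o['position'],o['wrist_force'])
c=env.get_calibration('top');f=env.grab_frame('top')
for s,ce,p in blobs(masks(f)[1],240,420,110,220,10): print(s,ce,ray(c,[ce],86)[0].round(1))
w=env.grab_frame('side')
cv2.imwrite('pics/e.png',np.vstack([cv2.resize(f[110:225,235:420],(480,298)),cv2.resize(w[140:250,300:440],(480,300))])[:,:,::-1])
```

```text
8.525 [452.84813809  27.58800948 228.51495825] [-0.56033993  0.02884882  0.02206652]
[335, 173, 8, 6, 28] [338.85714286 175.67857143] [552.5 -40.4  86. ]
```

View pics/e.png

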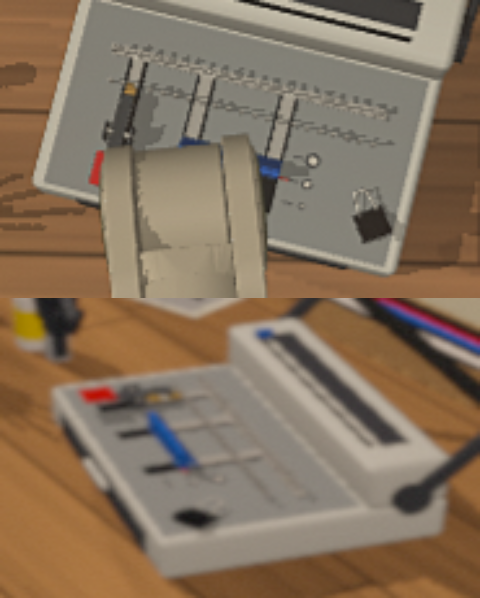

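The pointer is at the medium ring and the bar top is at machine x ≈ -77 mm, against -78 expected when latched. The paddle is up, the clip hasn't moved and the robot is clear.

```bash
python3 -c "
from bench import env
print(env.sign_off())"
```

```text
the job is handed in; nothing more can be done
None
```

I released the opener from the large stop until it was home, then pushed it to about 36 mm. It sprang back and the last pictures show it latched on the middle stop, with the robot clear; I handed the job in at about 8.6 s, and sign-off returned no verdict.

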